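# Fetch the camcorder battery from the yellow compartment

### The arm

A 6-joint arm with a two-finger parallel gripper is mounted at the origin on the work surface. World frame = base frame: x ahead of the robot, y to its left, z up, the work surface at z = 0. Lengths are in mm, angles in rad, forces in N, time in s.
With the tool pointing down it reaches from about 275 to 750 mm from the base axis. Payload 10.2 kg.
Tool frame: the origin (TCP) lies at the very end of the fingers, on their centre line; the grasp point (between the pads) lies 19 mm behind it; x points along the fingers, z is the direction in which the jaws open and shut, and the axes are right-handed (so a half turn about x gives the same grasp; the last joint's range is limited). The gripper opens to 85 mm and grips with 20 to 120 N. Pads are 22 mm wide; open, the fingers measure 114 mm over their backs; the gripper's body (76 mm by 85 mm) begins 54 mm behind the grasp point. The pads swing forward as they close: fully open they stand 13 mm farther back than shut.
Start: joints at [-1.442, 0.313, 1.498, -0, 1.331, -0.223], TCP at [180.896, -492.857, 231.294] pointing down, gripper open.
Joint ranges: [-2.94, 2.94], [-0.97, 2.17], [0.19, 2.56], [-1.23, 4.37], [0.02, 3.11], [-2.88, 2.88]. Speed limits (rad/s): [2.39, 2.39, 3.01, 3.14, 3.14, 3.14].

### API

Orientations are given as a unit quaternion [w, x, y, z].
In Python, from rig import sense, vision, job gives the robot as it stands. The module is installed in compiled form; this text tells all that it offers.
- The arm moves only by the shell command python3 -m pendant 'ROWS' [FORCE]. ROWS is JSON, a list of rows, each a list of 7 numbers: the turn, a rotation vector about the tool's x, y, z in rad, then the shift along the tool's x, y, z in cm, then the opening, from 0 (shut) to 1 (fully open). A call has exactly 5 rows; each row is the pose to reach, as a shift and turn from the pose commanded when the call began, along the tool's axes at that moment; what a row does not reach only later rows make up. A row lasts 1/8 s, in which the tool goes at most 62.5 mm and 10.7 degrees, less where a joint would pass 70% of its speed; a pose out of reach is approached as far as the arm can. A call with a gripper value outside its range is refused whole. The fingers move at their own pace and stop on an object; FORCE is the grip in N (left out, the last holds). Time passes only in rows, so rows that repeat a pose let the fingers close, or fill a call up. It gives the time, the measured TCP pose, the force and the opening at its end, in the units of the state.
- sense(): the state, without advancing time (a new reading comes with each control period).
- vision.capture(name): name is "scene" or "top"; returns the picture (480x640x3 uint8, red, green, blue); there is no depth.
- vision.calibration(name): a dict with "K" (3x3 intrinsics, pixels), "k1" (the pictures are not rectified: a ray, as slopes to the right and down, at radius r is drawn at 1 + k1 r^2 times it, then the intrinsics apply), "extrinsics" (4x4, takes a point from camera to world coordinates). Camera axes: x right, y up, looking along -z (the intrinsics and any distortion apply to the point x, -y, -z); pixel columns grow to the right and rows downward; lengths in mm; the calibration is good to about 2 mm. A picture is of the moment at which its call begins. calibration takes no time and is no camera call.
- job.finish_job(): hands the job in, once; it reports no verdict.
The state is a dict: "time_s": time; "joints": joint angles; "dq": joint speeds; "tau": joint torques, N m; "eef_pos": TCP position; "ee_rot": TCP orientation; "force": force on the tool from outside, world axes, zero at the start; "wrist_torque": the same for the moment, N m; "grip_width": opening from 0.0 (shut) to 1.0 (fully open).
Only numpy, scipy, OpenCV 4.12 (cv2) and the standard library are available. Lean on these libraries where they do the work, as an engineer would, in place of code of your own. Each camera call takes 0.05 s, during which the arm holds its last target.

### The job

The camcorder's battery is in the compartment with the yellow grip. Slide that lid all the way open, take the battery out and stand it upright in the charger's bay, leaving the red and blue compartments closed. The yellow lid may stay open.

Things in the scene. Friction and masses are not known exactly. Their poses are not given: they have to be found in the camera images.
- lid_yellow (a joint): Flat oak lid (100 x 110 x 5 mm) of the yellow compartment, one of three equal boxes in a row, 120 mm apart, in any order. It slides level, away from the robot, along +x of point knob_yellow: 0 = closed, 0.095 m = fully open (compartment uncovered). It stays where left; sliding takes about 2 N.
- knob_yellow (a point): Centre of the top of the yellow grip, an upright bar fixed on the lid (it travels with it): 30 mm long (its x), 12 mm thick (its y), standing 26 mm above the lid, whose top is 65 mm above the table. x = the way the lid opens, z = up. A 70 mm yellow square surrounds it on the lid.
- compartment (a point): Centre of the inner floor of the yellow compartment, 12 mm above the table; axes as knob_yellow. Inside 88 mm (x) by 98 mm (y); walls 6 mm thick, tops 60 mm above the table. About 26 to 34 mm are free on each side of the battery: open the fingers only part way (50 to 60 mm).
- battery_center (a point): Centre of the battery: a black upright block 36 mm (x) by 30 mm (y) by 45 mm tall (z), yellow band and yellow mark on top, about 90 g. It stands loose on the floor of the yellow compartment, hidden until the lid is open, up to 8 mm off its centre along each axis and turned up to 17 degrees.
- bay (a point): Centre of the floor of the charger's bay. The charger is a fixed grey block left of the row; the white-floored bay is 64 mm (x) by 58 mm (y) inside, floor 11.5 mm and rim 20 mm above the table, rim 8 mm wide; on its +x side a 30 mm strip, equally low, has a green and a red lamp. z = up.
- lid_red (a joint): Sliding lid of the red compartment, same make as the yellow one, with a red grip. 0 = closed; it must stay closed.
- lid_blue (a joint): Sliding lid of the blue compartment, same make as the yellow one, with a blue grip. 0 = closed; it must stay closed.
Things that resemble listed ones, but are neither listed nor needed, are in the scene too. What is meant by the part that bears bay is not brown or pink, and is the smaller of those in its own colour.

How it is judged:
By the outcome, as a careful person would: the job done as asked, in the order asked, and still so for the second after the job is handed in, with the robot touching nothing.
It also fails if it takes over 51 s, if anything falls off the work surface, if the arm or the gripper's body presses on something with over 40 N, if the wrist force passes 120 N, or if a joint passes its speed limit or range.

## Working session

There is one attempt and no reset: what is moved stays moved. The work goes in short steps, Python scripts to look and compute and a shell command to move; the robot and the scene stay as the last step left them, time stands still between calls to the robot, and variables do not carry over. Pictures are saved under pics/ and viewed, and the job is handed in when it is done.

```bash
mkdir -p pics; ls; python3 - <<'E'
from rig import sense, vision, job
import cv2
s=sense(); print({k:s[k] for k in('time_s','eef_pos','ee_rot','force','grip_width')})
for n in('scene','top'):
    im=vision.capture(n); cv2.imwrite(f'pics/{n}0.png',im[:,:,::-1])
    c=vision.calibration(n); print(n,c)
E
```

```text
pics
{'time_s': 0.0, 'eef_pos': array([ 180.85888407, -492.59397318,  230.75713146]), 'ee_rot': array([ 0.57948143,  0.40511296,  0.58008814, -0.40445334]), 'force': array([-0.40298763,  0.532859  , -1.0210194 ]), 'grip_width': 0.9975185654502723}
scene {'K': array([[521.62697636,   0.        , 323.36459711],
       [  0.        , 521.62697636, 232.60369503],
       [  0.        ,   0.        ,   1.        ]]), 'k1': -0.08222837721795952, 'extrinsics': array([[-3.89776233e-01, -5.84841755e-01,  7.11361096e-01,
         1.41098233e+03],
       [ 9.20764412e-01, -2.61211949e-01,  2.89760616e-01,
         5.86291855e+02],
       [ 1.63519111e-02,  7.67937783e-01,  6.40315685e-01,
         9.57412887e+02],
       [ 0.00000000e+00,  0.00000000e+00,  0.00000000e+00,
         1.00000000e+00]])}
top {'K': array([[525.5369991 ,   0.        , 321.47889274],
       [  0.        , 525.5369991 , 239.70181424],
       [  0.        ,   0.        ,   1.        ]]), 'k1': -0.14717891271978775, 'extrinsics': array([[-2.16419485e-02,  9.81812841e-01, -1.88613813e-01,
         1.84916037e+02],
       [-9.99574399e-01, -2.49405283e-02, -1.51324724e-02,
         2.02597704e+02],
       [-1.95613839e-02,  1.88206043e-01,  9.81934742e-01,
         1.49501000e+03],
       [ 0.00000000e+00,  0.00000000e+00,  0.00000000e+00,
         1.00000000e+00]])}
```

View pics/scene0.png

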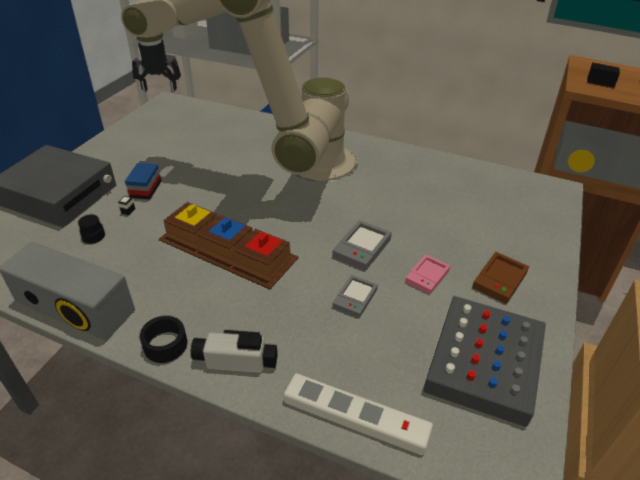

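View pics/top0.png

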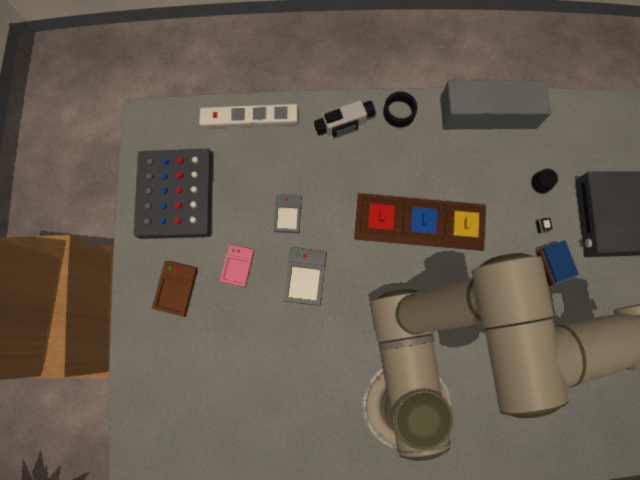

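The pictures show the three compartments, left to right in the top view: red (381,216), blue (424,219) and yellow (466,223).

There are four candidates for the charger in the top view: small grey (288,213), large grey (305,276), pink (237,265) and brown (175,288). The description rules out brown and pink and asks for the smaller of its colour, so it should be the small grey one at (288,213). I'll enlarge it to confirm and measure.

```bash
cat > h.py <<'E'
import numpy as np, cv2
from rig import sense, vision
def ray(n,px):
    c=vision.calibration(n); E=np.array(c['extrinsics'])
    u=cv2.undistortPoints(np.array(px,float).reshape(-1,1,2),np.array(c['K']),np.array([c['k1'],0,0,0.])).reshape(-1,2)
    d=np.c_[u[:,0],-u[:,1],-np.ones(len(u))]@E[:3,:3].T
    return E[:3,3],d
def onz(n,px,z):
    o,d=ray(n,px); return o+d*((z-o[2])/d[:,2])[:,None]
def proj(n,P):
    c=vision.calibration(n); E=np.array(c['extrinsics']); p=(np.atleast_2d(P)-E[:3,3])@E[:3,:3]
    q=np.c_[p[:,0],-p[:,1],-p[:,2]]
    return cv2.projectPoints(q,np.zeros(3),np.zeros(3),np.array(c['K']),np.array([c['k1'],0,0,0.]))[0].reshape(-1,2)
def grab(n,f):
    im=vision.capture(n)[:,:,::-1].copy(); cv2.imwrite('pics/'+f,im); return im
def crop(im,x,y,w,h,s,f):
    cv2.imwrite('pics/'+f,cv2.resize(im[y:y+h,x:x+w],None,fx=s,fy=s,interpolation=cv2.INTER_CUBIC))
def blobs(im,lo,hi,amin=30):
    m=cv2.inRange(cv2.cvtColor(im,cv2.COLOR_BGR2HSV),np.array(lo),np.array(hi))
    cs,_=cv2.findContours(m,cv2.RETR_EXTERNAL,cv2.CHAIN_APPROX_NONE)
    return sorted([c for c in cs if cv2.contourArea(c)>amin],key=cv2.contourArea,reverse=True)
E
python3 - <<'E'
from h import *
t=cv2.imread('pics/top0.png'); s=cv2.imread('pics/scene0.png')
a=cv2.resize(t[180:310,260:500],None,fx=3.2,fy=3.2,interpolation=cv2.INTER_CUBIC); cv2.imwrite('pics/c1.png',a)
a=cv2.resize(s[190:330,150:410],None,fx=3,fy=3,interpolation=cv2.INTER_CUBIC); cv2.imwrite('pics/c2.png',a)
E
```

```text
(no output)
```

View pics/c1.png

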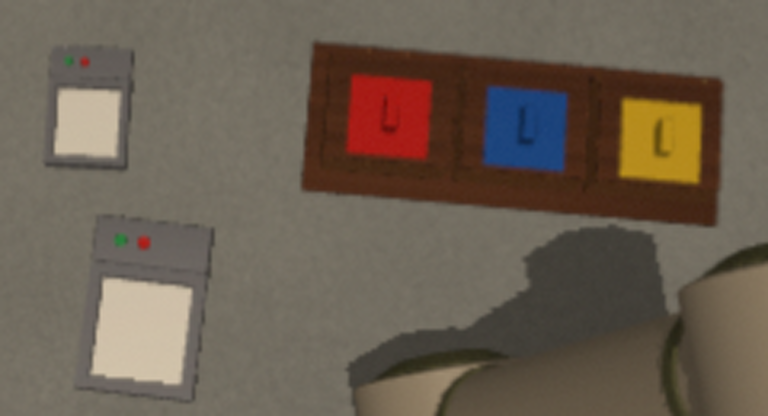

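View pics/c2.png

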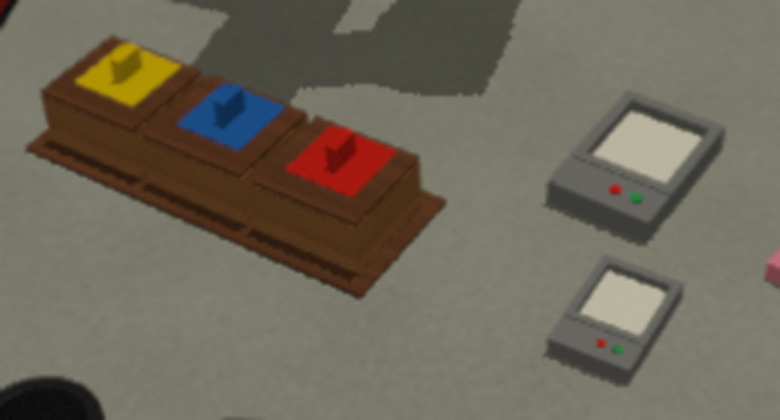

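The crop confirms it: of the two grey ones, the one at top (288,213) / scene (355,295) is smaller and its lamp strip faces +x. It is the charger. Next I'll measure the squares, the axes and the bay.

```bash
python3 - <<'E'
from h import *
t=cv2.imread('pics/top0.png'); s=cv2.imread('pics/scene0.png')
R={'red':((0,180,90),(8,255,255)),'blue':((100,150,60),(125,255,255)),'yel':((20,150,90),(35,255,255))}
for n,im,win in(('top',t,(350,490,190,245)),('scene',s,(150,310,190,290))):
    for k,(lo,hi) in R.items():
        sub=np.zeros_like(im); sub[win[2]:win[3],win[0]:win[1]]=im[win[2]:win[3],win[0]:win[1]]
        c=max(blobs(sub,lo,hi,50),key=cv2.contourArea); P=onz(n,cv2.convexHull(c).reshape(-1,2),65)
        r=cv2.minAreaRect(P[:,:2].astype(np.float32)); print(n,k,np.round(r[0],1),np.round(r[1],1),round(r[2],1))
    w=(260,315,190,240) if n=='top' else (330,380,270,320)
    sub=np.zeros_like(im); sub[w[2]:w[3],w[0]:w[1]]=im[w[2]:w[3],w[0]:w[1]]
    c=blobs(sub,(15,0,140),(40,90,255),50)[0]; P=onz(n,cv2.convexHull(c).reshape(-1,2),11.5)
    r=cv2.minAreaRect(P[:,:2].astype(np.float32)); print(n,'bay',np.round(r[0],1),np.round(r[1],1),round(r[2],1))
from rig import sense
from scipy.spatial.transform import Rotation as Ro
q=sense()['ee_rot']; print(Ro.from_quat(np.r_[q[1:],q[0]]).as_matrix().round(3))
E
```

```text
top red [522.6  56.3] [73.6 74.3] 83.7
top blue [509. -63.] [67.9 67.5] 83.3
top yel [ 496.  -181.2] [70.9 71.5] 84.1
top bay [536.7 324.3] [57.8 59.7] 88.4
scene red [522.5  55.5] [75.2 74.5] 82.7
scene blue [506.9 -63.5] [68.1 70.7] 82.9
scene yel [ 494.9 -182.1] [74.1 73.9] 83.2
scene bay [533.8 324.6] [55.3 56.7] 85.6
[[-0.     0.939  0.345]
 [ 0.001  0.345 -0.939]
 [-1.     0.    -0.001]]
```

```bash
cat > go.py <<'E'
import sys
from h import *
from scipy.spatial.transform import Rotation as Ro
def to(x,y,z,yaw):
    s=sense(); q=s['ee_rot']; M=Ro.from_quat(np.r_[q[1:],q[0]]).as_matrix()
    d=M.T@(np.array([x,y,z])-s['eef_pos'])/10
    f=np.arctan2(M[1,1],M[0,1]); e=(np.radians(yaw)-f+np.pi/2)%np.pi-np.pi/2
    Rw=np.c_[[0,0,-1.],[np.cos(f+e),np.sin(f+e),0],[np.sin(f+e),-np.cos(f+e),0]]
    print('t',round(s['time_s'],2),'tcp',s['eef_pos'].round(1),'yaw',np.degrees(f).round(1),'F',np.round(s['force'],1),'g',round(float(s['grip_width']),3))
    print('shift cm',d.round(2),'turn',Ro.from_matrix(M.T@Rw).as_rotvec().round(3))
to(*map(float,sys.argv[1:5]))
E
python3 go.py 495.5 -181.5 231 -6.4
python3 -m pendant '[[0.09,0,0,0,4.5,-2.05,1],[0.18,0,0,0,9,-4.1,1],[0.27,0,0,0,13.5,-6.15,1],[0.36,0,0,0,18,-8.2,1],[0.46,0,0,0,22.5,-10.25,0.6]]' 30
python3 go.py 495.5 -181.5 231 -6.4
```

```text
t 0.1 tcp [ 180.9 -492.6  230.8] yaw 20.2 F [ 0.4 -0.  -0.4] g 0.997
shift cm [ 1.000e-02  4.026e+01 -1.837e+01] turn [ 0.463 -0.001  0.   ]
time_s: 0.72
eef_pos: [357.7, -317.7, 231.1]
ee_rot: [0.471, 0.527, 0.471, -0.527]
force: [0.4, -0.5, 0.4]
grip_width: 0.816
t 0.72 tcp [ 357.7 -317.7  231.1] yaw -6.4 F [ 0.4 -0.5  0.4] g 0.816
shift cm [ 1.000e-02  1.218e+01 -1.507e+01] turn [ 0. -0.  0.]
```

```bash

python3 -m pendant '[[0,0,0,0,3,-3.8,0.6],[0,0,0,0,6,-7.6,0.6],[0,0,0,0,9.2,-11.4,0.6],[0,0,0,4,12.2,-15.1,0.6],[0,0,0,8,12.2,-15.1,0.6]]'
python3 go.py 495.5 -181.5 69 -6.4; python3 - <<'E'
from h import *
a=grab('scene','s1.png'); b=grab('top','t1.png')
crop(a,130,150,180,120,4,'s1c.png')
E
```

```text
time_s: 1.35
eef_pos: [495.8, -179.9, 149.9]
ee_rot: [0.473, 0.526, 0.473, -0.525]
force: [-0.4, -0.7, -0.4]
grip_width: 0.599
t 1.35 tcp [ 495.8 -179.9  149.9] yaw -6.0 F [-0.4 -0.7 -0.4] g 0.599
shift cm [ 8.09 -0.01  0.17] turn [ 0.007 -0.    -0.   ]
```

View pics/s1c.png

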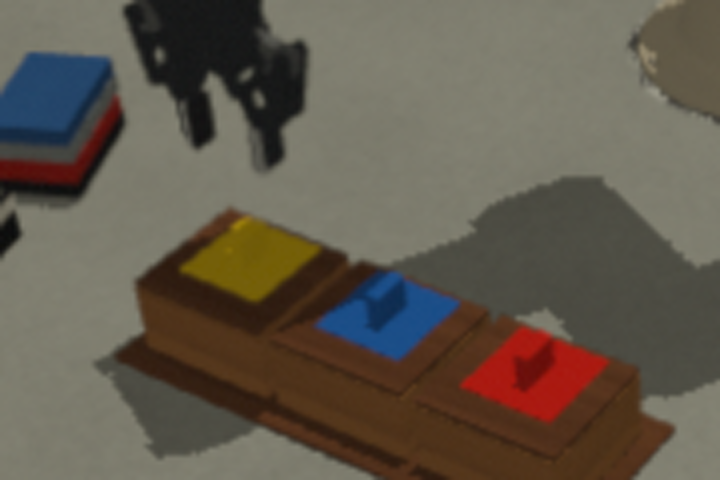

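The gripper hangs straight above the yellow lid, with its fingers on either side of the grip at about crop (245,240). I'll lower it and close.

```bash

python3 -m pendant '[[0.007,0,0,2,0,0.17,0.6],[0.007,0,0,4,0,0.17,0.6],[0.007,0,0,6,0,0.17,0.6],[0.007,0,0,8,0,0.17,0.6],[0.007,0,0,8,0,0.17,0.2]]'
python3 -m pendant '[[0,0,0,0,0,0,0.1],[0,0,0,0,0,0,0],[0,0,0,0,0,0,0],[0,0,0,0,0,0,0],[0,0,0,0,0,0,0]]' 30
python3 go.py 589.9 -192.1 69 -6.4; python3 - <<'E'
from h import *
a=grab('scene','s2.png')
crop(a,130,150,180,120,4,'s2c.png')
E
```

```text
time_s: 2.08
eef_pos: [494.0, -184.3, 71.7]
ee_rot: [-0.47, -0.528, -0.47, 0.528]
force: [0.2, 0.0, -0.1]
grip_width: 0.4
time_s: 2.7
eef_pos: [495.0, -182.2, 73.0]
ee_rot: [0.47, 0.529, 0.471, -0.527]
force: [1.3, 12.5, 6.5]
grip_width: 0.129
t 2.7 tcp [ 495.  -182.2   73. ] yaw -6.6 F [ 1.3 12.5  6.5] g 0.129
shift cm [ 0.42  9.54 -0.11] turn [-0.004 -0.003 -0.002]
```

View pics/s2c.png

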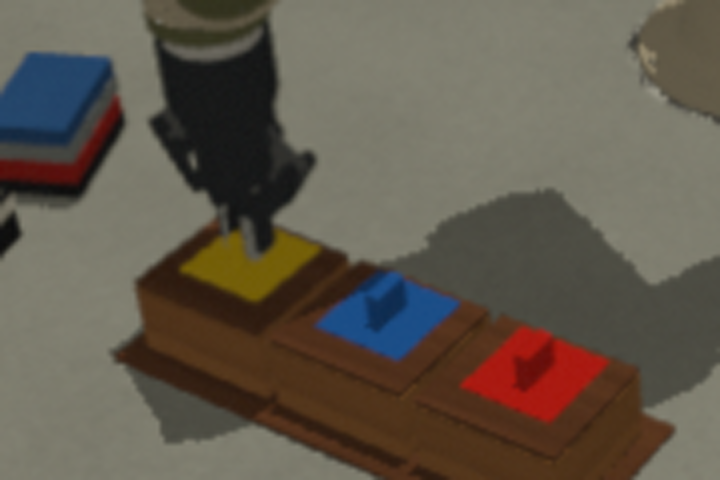

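The fingers hold the grip: the opening of 0.129 is about 11 mm. Now I'll slide it along +x.

```bash

python3 -m pendant '[[0,0,0,-0.1,0.6,-0.15,0],[0,0,0,-0.1,1.6,-0.15,0],[0,0,0,-0.1,2.8,-0.15,0],[0,0,0,-0.1,4,-0.15,0],[0,0,0,-0.1,5,-0.15,0]]' 50
python3 go.py 589.9 -192.1 72 -6.4
python3 -m pendant '[[0,0,0,0,1.2,0,0],[0,0,0,0,2.4,0,0],[0,0,0,0,3.4,0,0],[0,0,0,0,4.2,0,0],[0,0,0,0,4.6,0,0]]'
python3 go.py 589.9 -192.1 72 -6.4; python3 - <<'E'
from h import *
a=grab('scene','s3.png');b=grab('top','t3.png')
crop(a,130,150,180,120,4,'s3c.png')
E
```

```text
time_s: 3.38
eef_pos: [545.2, -187.9, 73.1]
ee_rot: [0.471, 0.528, 0.47, -0.528]
force: [-1.7, 4.7, 2.8]
grip_width: 0.127
t 3.38 tcp [ 545.2 -187.9   73.1] yaw -6.6 F [-1.7  4.7  2.8] g 0.127
shift cm [ 0.12  4.49 -0.1 ] turn [-0.004 -0.001 -0.001]
time_s: 4.0
eef_pos: [589.6, -193.0, 73.1]
ee_rot: [-0.47, -0.527, -0.471, 0.528]
force: [-18.6, 7.2, 14.2]
grip_width: 0.127
t 4.0 tcp [ 589.6 -193.    73.1] yaw -6.6 F [-18.6   7.2  14.2] g 0.127
shift cm [ 0.11  0.02 -0.09] turn [-0.003 -0.001  0.003]
```

View pics/s3c.png

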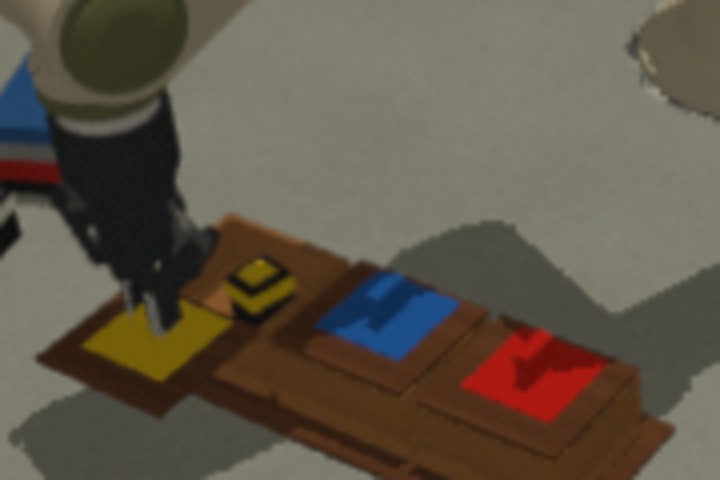

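The battery (yellow and black) shows in the open compartment at crop (262,285). The 18.6 N reaction along −x after 95 mm of travel means the lid is against its end stop. I'll release, lift and clear the view.

```bash

python3 -m pendant '[[0,0,0,0,-0.1,0,0.3],[0,0,0,0,-0.1,0,0.6],[0,0,0,0,-0.1,0,0.6],[0,0,0,0,-0.1,0,0.6],[0,0,0,-1.5,-0.1,0,0.6]]'
python3 -m pendant '[[0,0,0,-3,0,0,0.6],[0,0,0,-7,0,0,0.6],[0,0,0,-10,0,3,0.6],[0,0,0,-11,0,7,0.6],[0,0,0,-11,0,12,0.6]]'
python3 go.py 495.5 -181.5 150 -6.4; python3 - <<'E'
from h import *
a=grab('scene','s4.png');b=grab('top','t4.png')
x=cv2.resize(a[170:290,130:310],None,fx=4,fy=4,interpolation=cv2.INTER_CUBIC)
y=cv2.resize(b[150:270,340:520],None,fx=4,fy=4,interpolation=cv2.INTER_CUBIC)
cv2.imwrite('pics/s4c.png',x);cv2.imwrite('pics/t4c.png',y)
E
```

```text
time_s: 4.72
eef_pos: [588.3, -193.1, 86.9]
ee_rot: [-0.47, -0.528, -0.471, 0.528]
force: [-0.0, -0.1, 0.0]
grip_width: 0.6
time_s: 5.35
eef_pos: [575.3, -313.4, 200.0]
ee_rot: [0.472, 0.528, 0.469, -0.527]
force: [0.4, 0.4, 0.1]
grip_width: 0.6
t 5.35 tcp [ 575.3 -313.4  200. ] yaw -6.5 F [0.4 0.4 0.1] g 0.6
shift cm [  4.95  -9.45 -12.21] turn [-0.002  0.002 -0.003]
```

View pics/s4c.png

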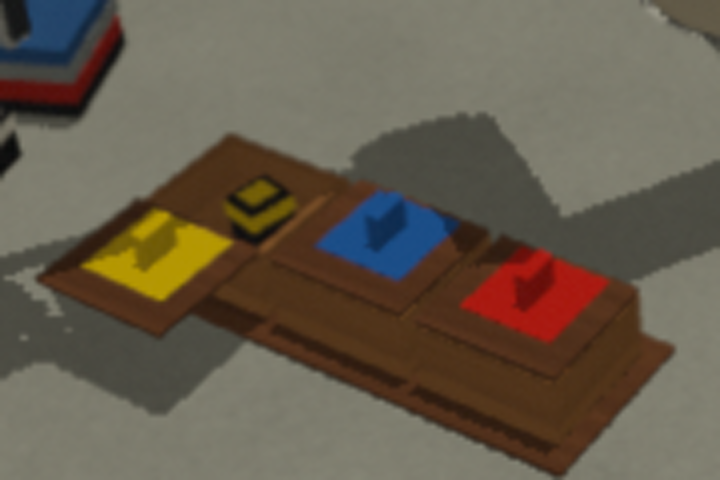

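View pics/t4c.png

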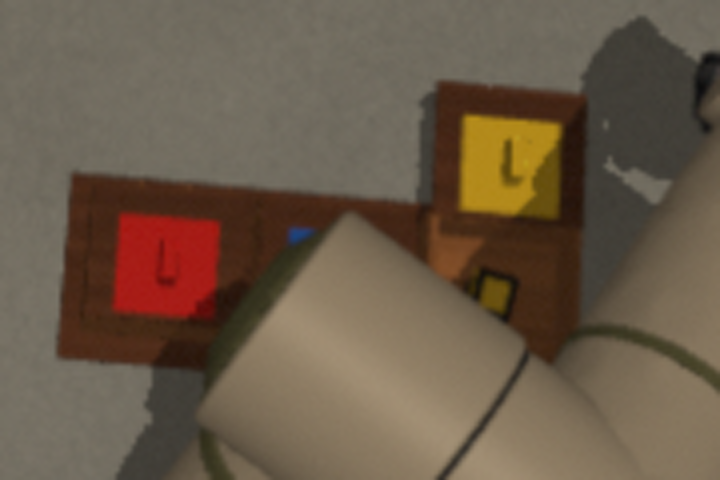

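In the top view the battery is at crop (496,292), about pixel (464,223), and turned anticlockwise relative to the row. In the scene view its top mark is at crop (260,195). I'll measure the mark on the z=57 plane.

```bash
python3 - <<'E'
from h import *
for n,f,w in(('top','t4.png',(455,475,212,236)),('scene','s4.png',(180,208,205,235))):
    im=cv2.imread('pics/'+f)[w[2]:w[3],w[0]:w[1]]; S=8
    im=cv2.resize(im,None,fx=S,fy=S,interpolation=cv2.INTER_CUBIC)
    m=cv2.inRange(cv2.cvtColor(im,cv2.COLOR_BGR2HSV),(19,120,70),(38,255,255))
    cs,_=cv2.findContours(m,cv2.RETR_EXTERNAL,cv2.CHAIN_APPROX_NONE)
    for c in cs:
        if cv2.contourArea(c)<300: continue
        px=(cv2.convexHull(c).reshape(-1,2)+.5)/S-.5+[w[0],w[2]]
        P=onz(n,px,57); r=cv2.minAreaRect(P[:,:2].astype(np.float32))
        print(n,px.mean(0).round(1),np.round(r[0],1),np.round(r[1],1),round(r[2],1))
    cv2.drawContours(im,cs,-1,(255,0,255),1); cv2.imwrite('pics/m_'+n+'.png',cv2.resize(im,None,fx=2,fy=2))
E
```

```text
top [463.3 223.4] [ 497.9 -175.3] [18.9 23.9] 70.3
scene [184.4 229.5] [ 554.7 -171.1] [38.4 22.4] 34.9
scene [194.7 222.3] [ 518.5 -160.9] [38.5 51.7] 31.8
scene [193.6 218.1] [ 498.  -176.6] [21.3 23.7] 72.3
```

View pics/m_top.png

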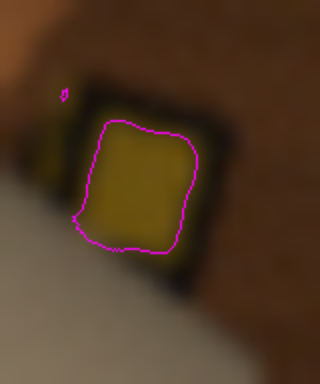

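View pics/m_scene.png

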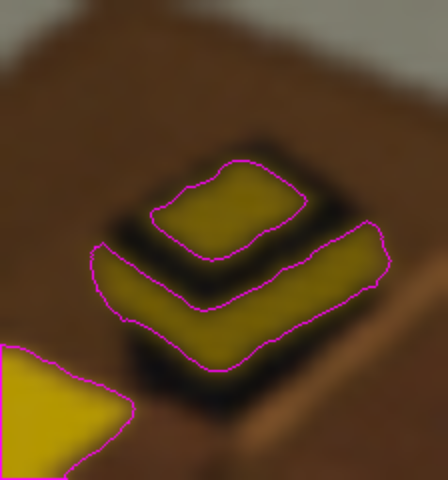

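Both views agree within about 1.5 mm on the battery's centre, (498,−176), with a yaw of about −18°. I'll grasp across the 30 mm side with the TCP at z≈27, so the fingers stay above the bay rim when placing.

```bash
python3 go.py 498 -176 150 -18
python3 -m pendant '[[0.04,0,0,0,-2,-3.5,0.53],[0.09,0,0,0,-4,-7,0.53],[0.14,0,0,0,-6,-10,0.53],[0.2,0,0,0.5,-9,-12.5,0.53],[0.2,0,0,3,-9.1,-12.75,0.53]]'
python3 go.py 498 -176 120 -18
```

```text
t 5.45 tcp [ 573.8 -316.9  198.1] yaw -6.9 F [ 0.4 -0.2 -0.7] g 0.598
shift cm [  4.78  -9.21 -13.09] turn [ 0.194  0.002 -0.001]
time_s: 6.08
eef_pos: [499.0, -173.7, 169.5]
ee_rot: [0.417, 0.573, 0.414, -0.571]
force: [0.5, -0.6, -0.8]
grip_width: 0.533
t 6.08 tcp [ 499.  -173.7  169.5] yaw -18.0 F [ 0.5 -0.6 -0.8] g 0.533
shift cm [ 4.95 -0.04  0.24] turn [ 0.     0.001 -0.004]
```

```bash

python3 -m pendant '[[0,0,0,2.5,0,0.1,0.53],[0,0,0,4.9,0,0.1,0.53],[0,0,0,4.9,0,0.1,0.53],[0,0,0,4.9,0,0.1,0.53],[0,0,0,4.9,0,0.1,0.53]]'
python3 go.py 498 -176 27 -18; python3 go.py 498 -176 27 -18;  python3 - <<'E'
from h import *
a=grab('scene','s5.png');b=grab('top','t5.png')
crop(a,140,150,130,100,6,'s5c.png')
E
python3 go.py 498 -176 27 -18
```

```text
time_s: 6.7
eef_pos: [499.4, -176.5, 119.5]
ee_rot: [0.416, 0.573, 0.415, -0.572]
force: [0.7, -0.7, 0.5]
grip_width: 0.529
t 6.7 tcp [ 499.4 -176.5  119.5] yaw -18.1 F [ 0.7 -0.7  0.5] g 0.529
shift cm [ 9.25 -0.17 -0.01] turn [-0.001  0.    -0.002]
t 6.7 tcp [ 499.4 -176.5  119.5] yaw -18.1 F [ 0.7 -0.7  0.5] g 0.529
shift cm [ 9.25 -0.17 -0.01] turn [-0.001  0.    -0.002]
t 6.8 tcp [ 499.2 -176.4  119.1] yaw -18.1 F [ 0.1 -0.  -0.6] g 0.53
shift cm [ 9.21 -0.14 -0.01] turn [-0.001  0.    -0.001]
```

View pics/s5c.png

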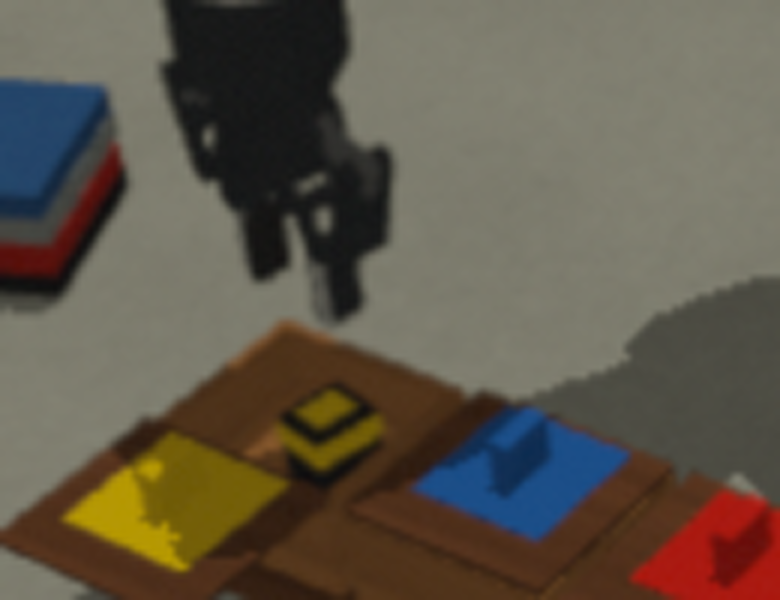

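The gripper is centred over the battery (crop 330,425). I'll lower it in two stages.

```bash

python3 -m pendant '[[0,0,0,1.2,-0.12,0,0.53],[0,0,0,2.4,-0.12,0,0.53],[0,0,0,3.6,-0.12,0,0.53],[0,0,0,4.8,-0.12,0,0.53],[0,0,0,5.8,-0.12,0,0.53]]'
python3 -m pendant '[[0,0,0,0.7,0,0,0.53],[0,0,0,1.4,0,0,0.53],[0,0,0,2.1,0,0,0.53],[0,0,0,2.8,0,0,0.53],[0,0,0,3.4,0,0,0.53]]'
python3 go.py 498 -176 27 -18; python3 - <<'E'
from h import *
a=grab('scene','s6.png')
crop(a,140,150,130,100,6,'s6c.png')
E
```

```text
time_s: 7.42
eef_pos: [497.6, -175.9, 59.3]
ee_rot: [-0.415, -0.572, -0.416, 0.572]
force: [0.6, 0.4, 0.0]
grip_width: 0.525
time_s: 8.05
eef_pos: [497.8, -175.9, 25.9]
ee_rot: [-0.415, -0.572, -0.415, 0.572]
force: [-0.2, -0.3, -0.4]
grip_width: 0.533
t 8.05 tcp [ 497.8 -175.9   25.9] yaw -18.1 F [-0.2 -0.3 -0.4] g 0.533
shift cm [-0.11  0.03  0.  ] turn [-0.001 -0.     0.   ]
```

View pics/s6c.png

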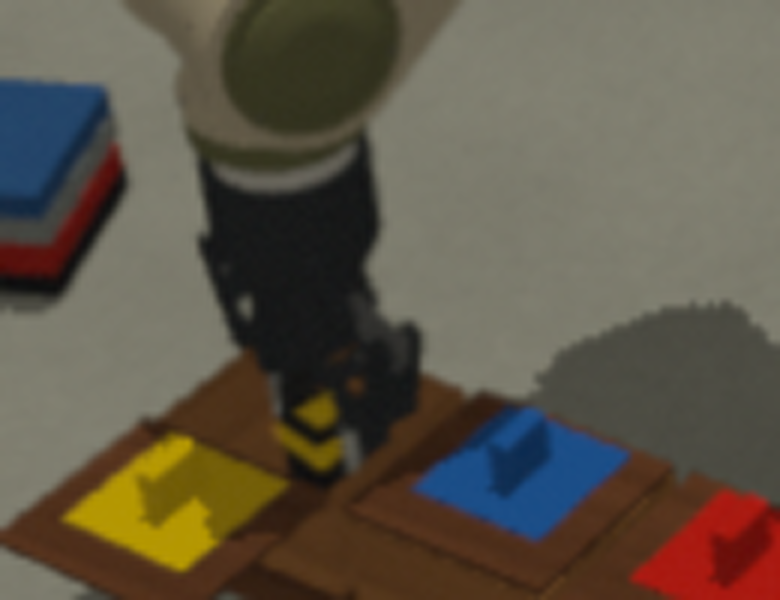

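The fingers straddle the battery (crop 315,440) without contact. I'll close and lift.

```bash

python3 -m pendant '[[0,0,0,0,0,0,0.4],[0,0,0,0,0,0,0.2],[0,0,0,0,0,0,0.2],[0,0,0,0,0,0,0.2],[0,0,0,0,0,0,0.2]]' 50
python3 go.py 498 -176 27 -18
python3 -m pendant '[[0,0,0,-1,0,0,0.2],[0,0,0,-3,0,0,0.2],[0,0,0,-6,0,0,0.2],[0,0,0,-9,0,0,0.2],[0,0,0,-12,0,0,0.2]]'
python3 go.py 536 324.5 150 -3; python3 - <<'E'
from h import *
a=grab('scene','s7.png')
crop(a,140,100,150,120,5,'s7c.png')
E
```

```text
time_s: 8.72
eef_pos: [497.9, -176.0, 26.5]
ee_rot: [0.415, 0.572, 0.415, -0.572]
force: [-0.1, -0.1, 3.4]
grip_width: 0.346
t 8.72 tcp [ 497.9 -176.    26.5] yaw -18.1 F [-0.1 -0.1  3.4] g 0.346
shift cm [-0.05  0.01 -0.01] turn [-0.001  0.    -0.001]
time_s: 9.35
eef_pos: [497.6, -175.8, 147.7]
ee_rot: [0.415, 0.572, 0.415, -0.572]
force: [0.1, 0.1, -1.1]
grip_width: 0.346
t 9.35 tcp [ 497.6 -175.8  147.7] yaw -18.1 F [ 0.1  0.1 -1.1] g 0.346
shift cm [ -0.23 -11.86 -48.76] turn [-0.263 -0.    -0.   ]
```

View pics/s7c.png

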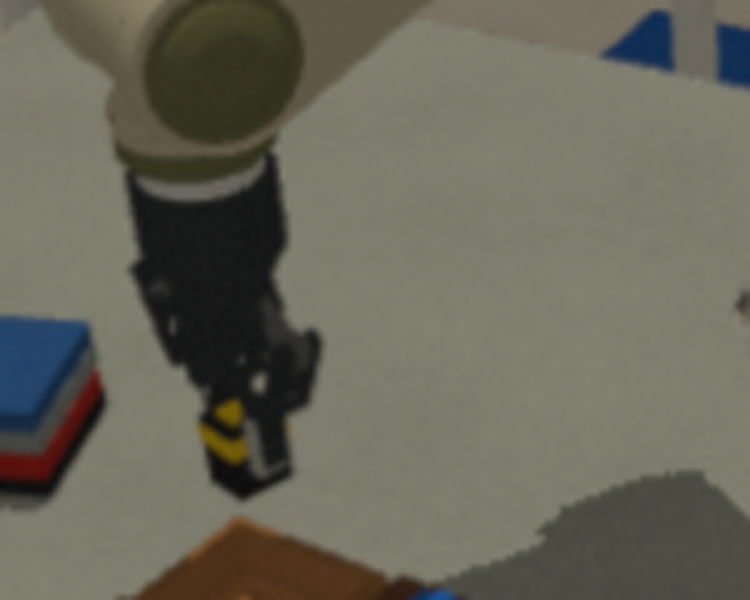

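The battery is held at crop (240,445), and the opening of 0.346 matches its 30 mm side. I'll carry it to the bay at (536.5,324.5).

```bash

python3 -m pendant '[[0,0,0,0,-0.7,-3,0.2],[-0.06,0,0,0,-1.9,-8,0.2],[-0.12,0,0,0,-3.1,-13,0.2],[-0.18,0,0,0,-4.3,-18,0.2],[-0.26,0,0,0,-5.6,-23,0.2]]'
python3 go.py 536.5 324.5 150 -3
```

```text
time_s: 10.02
eef_pos: [515.6, 61.7, 146.5]
ee_rot: [0.487, 0.513, 0.487, -0.513]
force: [0.7, -1.2, -1.3]
grip_width: 0.345
t 10.03 tcp [515.6  61.7 146.5] yaw -3.0 F [ 0.7 -1.2 -1.3] g 0.345
shift cm [ -0.35   0.69 -26.35] turn [-0.001  0.    -0.   ]
```

```bash

python3 -m pendant '[[0,0,0,0,0.1,-5.5,0.2],[0,0,0,0,0.3,-11.5,0.2],[0,0,0,0,0.4,-17.5,0.2],[0,0,0,0,0.6,-23,0.2],[0,0,0,0,0.7,-26,0.2]]'
python3 -m pendant '[[0,0,0,1,0,0,0.2],[0,0,0,3,0,0,0.2],[0,0,0,5,0,0,0.2],[0,0,0,6.5,0,0,0.2],[0,0,0,6.5,0,0,0.2]]'
python3 go.py 536.5 324.5 26 -3; python3 - <<'E'
from h import *
a=grab('scene','s8.png');b=grab('top','t8.png')
crop(a,290,210,130,100,6,'s8c.png')
crop(b,240,170,130,100,6,'t8c.png')
E
```

```text
time_s: 10.65
eef_pos: [536.5, 321.8, 146.1]
ee_rot: [-0.486, -0.513, -0.487, 0.513]
force: [0.8, -0.5, -1.2]
grip_width: 0.342
time_s: 11.28
eef_pos: [536.7, 318.5, 80.2]
ee_rot: [-0.486, -0.513, -0.486, 0.515]
force: [-0.3, 0.8, -0.9]
grip_width: 0.343
t 11.28 tcp [536.7 318.5  80.2] yaw -3.2 F [-0.3  0.8 -0.9] g 0.343
shift cm [ 5.42 -0.04 -0.61] turn [-0.004  0.001  0.002]
```

View pics/s8c.png

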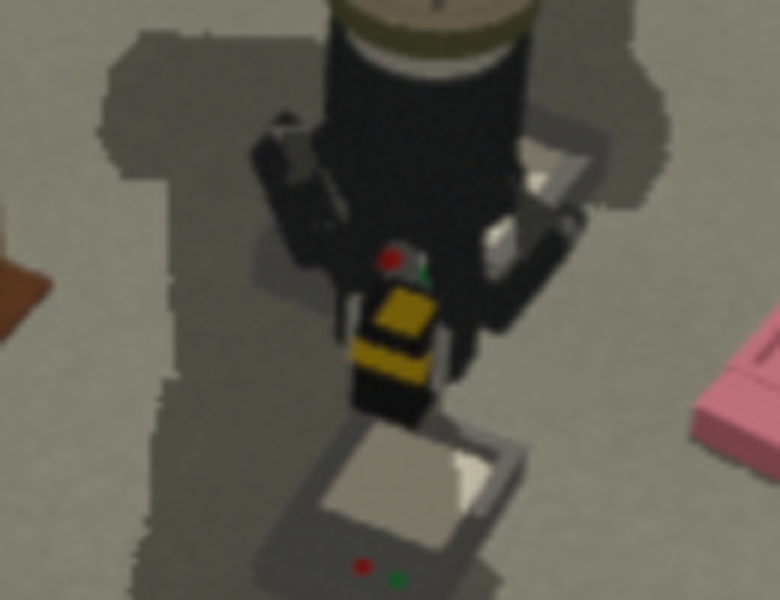

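View pics/t8c.png

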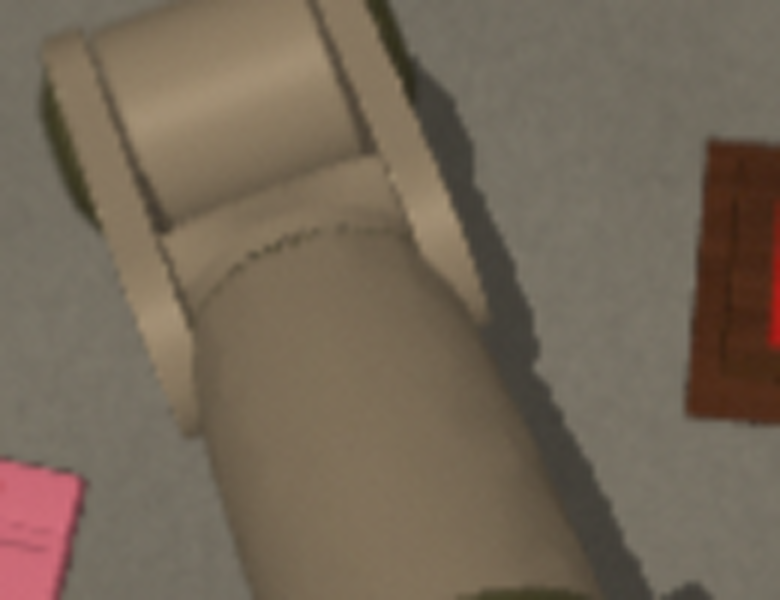

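The battery is held upright above the bay: battery at crop (400,350), bay floor at (400,490). I'll correct y by 6 mm and lower it.

```bash

python3 -m pendant '[[0,0,0,0,0,-0.6,0.2],[0,0,0,1.5,0,-0.6,0.2],[0,0,0,3,0,-0.6,0.2],[0,0,0,4,0,-0.6,0.2],[0,0,0,4.6,0,-0.6,0.2]]'
python3 go.py 536.5 324.5 26 -3; python3 - <<'E'
from h import *
a=grab('scene','s9.png')
crop(a,290,230,130,100,6,'s9c.png')
E
python3 go.py 536.5 324.5 26 -3
```

```text
time_s: 12.0
eef_pos: [537.2, 325.2, 34.3]
ee_rot: [-0.486, -0.513, -0.486, 0.514]
force: [-0.2, 0.3, -1.2]
grip_width: 0.342
t 12.0 tcp [537.2 325.2  34.3] yaw -3.2 F [-0.2  0.3 -1.2] g 0.342
shift cm [ 0.83 -0.07  0.07] turn [-0.003  0.     0.001]
t 12.05 tcp [537.1 325.1  33.9] yaw -3.2 F [-0.8 -0.9 -2. ] g 0.342
shift cm [ 0.79 -0.05  0.06] turn [-0.003  0.001  0.002]
```

View pics/s9c.png

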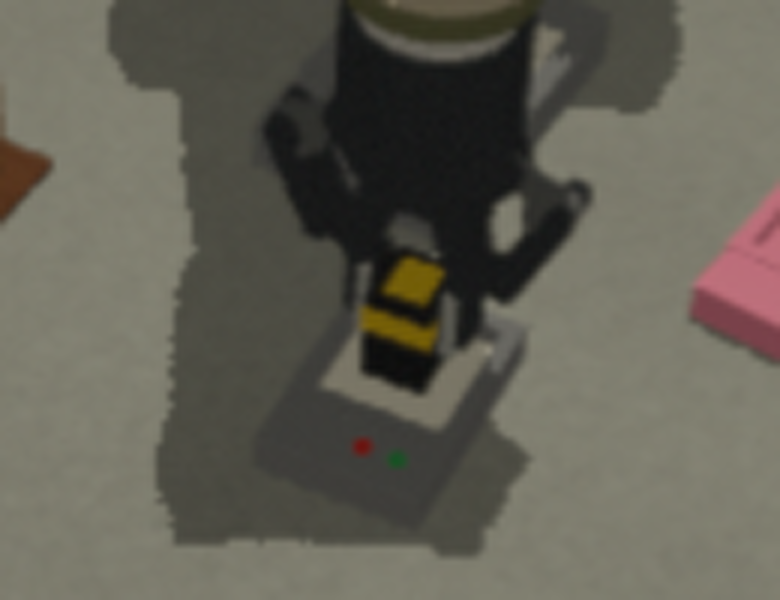

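It is inside the bay outline, with its lower edge at crop (400,385). I'll lower the last few millimetres slowly and watch the force.

```bash

python3 -m pendant '[[0,0,0,0.2,0,0,0.2],[0,0,0,0.4,0,0,0.2],[0,0,0,0.6,0,0,0.2],[0,0,0,0.7,0,0,0.2],[0,0,0,0.7,0,0,0.2]]'
python3 go.py 536.5 324.5 26 -3
```

```text
time_s: 12.68
eef_pos: [537.5, 325.3, 28.3]
ee_rot: [-0.486, -0.514, -0.486, 0.514]
force: [-0.0, 0.8, -0.9]
grip_width: 0.343
t 12.68 tcp [537.5 325.3  28.3] yaw -3.2 F [-0.   0.8 -0.9] g 0.343
shift cm [ 0.23 -0.09  0.08] turn [-0.003  0.     0.   ]
```

```bash

python3 -m pendant '[[0,0,0,0.1,0,0,0.2],[0,0,0,0.2,0,0,0.2],[0,0,0,0.25,0,0,0.2],[0,0,0,0.25,0,0,0.2],[0,0,0,0.25,0,0,0.2]]'
python3 go.py 536.5 324.5 26 -3
```

```text
time_s: 13.3
eef_pos: [537.5, 325.3, 26.1]
ee_rot: [0.486, 0.514, 0.486, -0.514]
force: [-1.9, -1.4, 4.3]
grip_width: 0.34
t 13.3 tcp [537.5 325.3  26.1] yaw -3.2 F [-1.9 -1.4  4.3] g 0.34
shift cm [ 0.01 -0.09  0.09] turn [-0.003 -0.    -0.   ]
```

The force has gone from −0.9 to +4.3 N, so the battery has touched down. I'll open and rise.

```bash

python3 -m pendant '[[0,0,0,0,0,0,0.4],[0,0,0,0,0,0,0.55],[0,0,0,0,0,0,0.6],[0,0,0,0,0,0,0.6],[0,0,0,0,0,0,0.6]]'
python3 -m pendant '[[0,0,0,-1,0,0,0.6],[0,0,0,-3,0,0,0.6],[0,0,0,-6,0,0,0.6],[0,0,0,-10,0,0,0.6],[0,0,0,-15,0,0,0.6]]'
python3 -m pendant '[[0,0,0,0,-3,-3,0.6],[0,0,0,0,-7,-7,0.6],[0,0,0,0,-11,-11,0.6],[0,0,0,0,-15,-15,0.6],[0,0,0,0,-18,-18,0.6]]'
python3 -m pendant '[[0,0,0,0,0,0,0.6],[0,0,0,0,0,0,0.6],[0,0,0,0,0,0,0.6],[0,0,0,0,0,0,0.6],[0,0,0,0,0,0,0.6]]'
python3 - <<'E'
from h import *
a=grab('scene','s10.png');b=grab('top','t10.png')
x=cv2.resize(a[190:330,150:410],(780,420)); y=cv2.resize(b[170:270,250:390],(560,400)); cv2.imwrite('pics/s10c.png',x);cv2.imwrite('pics/t10c.png',y)
E
```

```text
time_s: 13.92
eef_pos: [537.5, 325.3, 25.8]
ee_rot: [0.486, 0.514, 0.486, -0.514]
force: [0.2, 0.2, -0.3]
grip_width: 0.603
time_s: 14.55
eef_pos: [537.1, 325.1, 177.3]
ee_rot: [-0.486, -0.513, -0.486, 0.514]
force: [0.5, -0.8, 0.0]
grip_width: 0.602
time_s: 15.18
eef_pos: [365.9, 516.5, 176.8]
ee_rot: [0.486, 0.514, 0.486, -0.513]
force: [0.8, 0.1, -0.4]
grip_width: 0.601
time_s: 15.8
eef_pos: [368.1, 514.6, 175.9]
ee_rot: [0.486, 0.514, 0.486, -0.514]
force: [-0.0, -0.7, 0.3]
grip_width: 0.602
```

View pics/s10c.png

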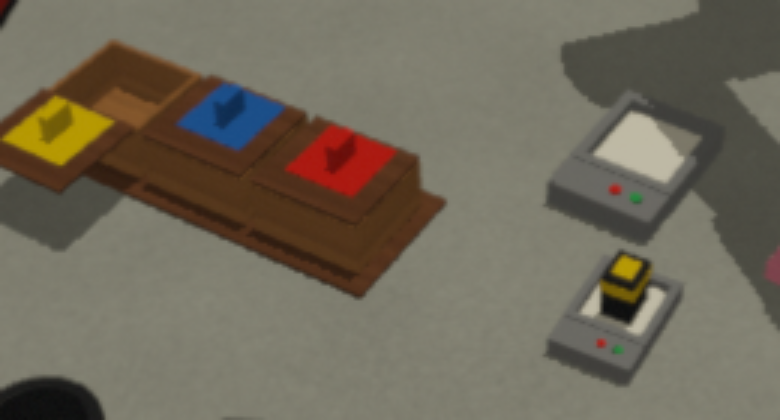

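View pics/t10.png

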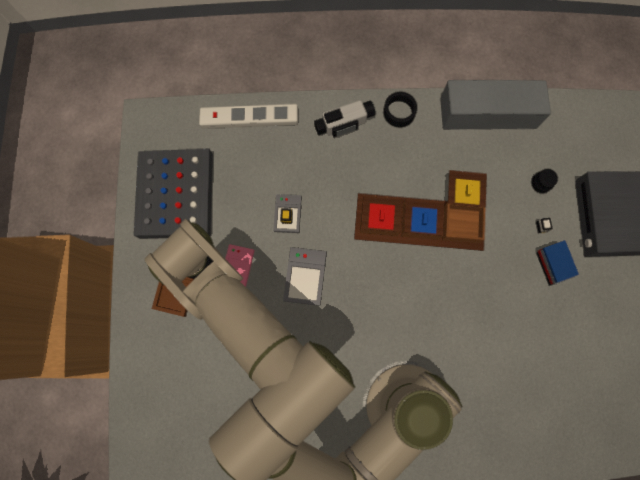

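The battery stands upright in the small grey charger (top 286,215), the yellow lid is open (467,191), and red and blue look closed. I'll check the numbers and look at the battery enlarged before handing in.

```bash
python3 - <<'E'
from h import *
R={'red':((0,180,90),(8,255,255)),'blue':((100,150,60),(125,255,255)),'yel':((20,150,90),(35,255,255))}
for n,f,win in(('top','t10.png',(350,490,165,245)),('scene','s10.png',(140,310,190,290))):
    im=cv2.imread('pics/'+f); sub=np.zeros_like(im); sub[win[2]:win[3],win[0]:win[1]]=im[win[2]:win[3],win[0]:win[1]]
    for k,(lo,hi) in R.items():
        c=max(blobs(sub,lo,hi,50),key=cv2.contourArea); P=onz(n,cv2.convexHull(c).reshape(-1,2),65)
        r=cv2.minAreaRect(P[:,:2].astype(np.float32)); print(n,k,np.round(r[0],1))
im=cv2.imread('pics/t10.png'); 
S=8;w=(270,305,190,240);c=cv2.resize(im[w[2]:w[3],w[0]:w[1]],None,fx=S,fy=S,interpolation=cv2.INTER_CUBIC)
b=max(blobs(c,(19,120,70),(38,255,255),300),key=cv2.contourArea)
px=(cv2.convexHull(b).reshape(-1,2)+.5)/S-.5+[w[0],w[2]]
r=cv2.minAreaRect(onz('top',px,56.5)[:,:2].astype(np.float32));print('battery',r)
cv2.imwrite('pics/t10d.png',cv2.resize(c,None,fx=1.5,fy=1.5))
E
```

```text
top red [522.6  56.3]
top blue [508.9 -63. ]
top yel [ 589.4 -191.9]
scene red [522.6  56. ]
scene blue [508.1 -63.2]
scene yel [ 589.2 -193.7]
battery ((537.3524780273438, 325.34942626953125), (21.244369506835938, 26.53065299987793), 87.32880401611328)
```

View pics/t10d.png

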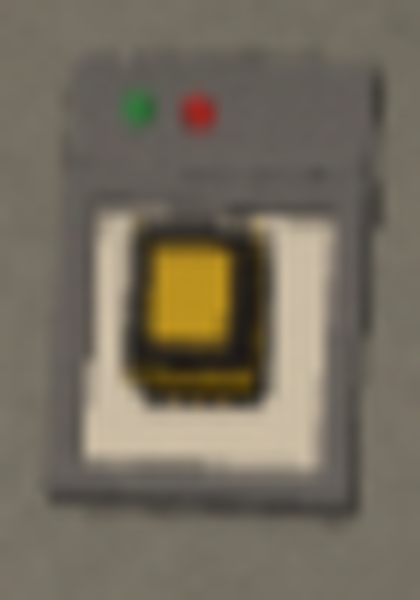

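The lid travel measures 94–95 mm, red and blue haven't moved beyond measuring error, and the battery is centred in the bay. I'll hand in.

```bash
python3 -c "
from rig import job,sense
print(job.finish_job(), sense()['time_s'])"
```

```text
the job is handed in; nothing more can be done
the job is handed in; nothing more can be done
```

The job is handed in. I slid the yellow lid open to its end stop, took the battery out and stood it upright in the bay of the smaller grey charger. The arm then moved clear; the clock stood at about 15.9 s of the 51 s allowed.

- **Yellow lid:** the gripper travelled 95 mm and met about 18 N at the stop. Afterwards the top view gave 94 mm of travel and the scene view 95 mm; that 1 mm is within the camera accuracy. The lid may have crept back by up to 1 mm on release, because I backed off 1 mm as the fingers opened.
- **Battery:** it stands upright at (537,325), against my estimate of (536.5,324.5) for the bay centre, so about 1 mm off. The enlarged view shows it fully on the white floor.
- **Red and blue lids:** still closed. Red moved no more than 0.5 mm between pictures and blue no more than 1.2 mm, both within measuring error.

No check failed. The largest force reading was about 25 N at the wrist, when the lid met its stop.

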